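Free one tube block from the row and stir it

TASK

Five aluminium tube blocks stand side by side, touching, on the bench. Push the one with two large wells lengthwise out of the row, keeping it flat on the bench and without shifting the other four or disturbing the bottles, beaker and paper roll nearby, and slide it to lie lengthwise on the black stirring pad, wholly inside the pad's outline. Then turn the selector on the pad's white control box three clicks clockwise and let go.

Things in the scene. Friction and masses are not known exactly. Their poses are not given: they have to be found in the camera images.
- twin_mid (a point): centre (18 mm above the bench) of the loose aluminium block to free, the one with two large round wells (24 mm) in its top. Solid block 46 mm along its x (across the row), 92 mm along its y (lengthwise), 36 mm high, about 0.3 kg, upright. It stands in one of the three middle places of the row, touching a neighbour on each of its two long sides; both its 46 mm ends are free
- block_three: neighbour block with three wells in one line; same outer size as the block to free; origin at the centre of its underside, x across the row, y lengthwise
- block_eight: neighbour block with eight small wells (2 x 4); same size, origin and axes
- block_ten: neighbour block with ten tiny wells (2 x 5), at one end of the row; same size, origin and axes
- block_five: neighbour block with five wells in one line, at the other end of the row; same size, origin and axes
- row_mat: thin grey mat (260 x 115 mm, flush with the bench, no step) on which the row of five blocks stands; origin at its centre, x along the row, y lengthwise with the blocks; its -y side faces the pad. The blocks' places are centred on it at x = -92, -46, 0, 46 and 92 mm, y = 0. There is bare bench for at least 40 mm beyond the blocks at its +y side, and nothing stands between its -y side and the pad
- pad_mid (a point): centre of the black stirring pad, 76 mm along its x, 122 mm along its y, flush with the bench (no step), fixed; the block is to lie with its length along the pad's y, either way round
- selector_grip (a point): on the vertical axis of the selector knob, at the height to grip it; the knob's bar grip, 42 mm long, 14 mm thick and 30 mm high (its top 7 mm above this point), runs along this point's x axis and turns with it; a white line marks its pointer end, at the first of seven dots (one for each click) at the start. The knob stands on top of the fixed white control box (130 x 100 x 50 mm high)
- selector (a joint): angle of the selector in rad, 0 at the start, growing clockwise seen from above; 15 clicks to a turn (0.419 rad each), so three clicks are 1.257 rad; it stops at six clicks. Detents of about 0.04 N m draw it to the nearest click when let go
- reagent: small amber bottle, 42 mm diameter, 75 mm high, standing beyond the pad; origin at the centre of its underside
- wash_bottle: white wash bottle with blue spout, 68 mm diameter, 195 mm high, standing beyond the pad; origin at the centre of its underside
- beaker: clear plastic beaker, 76 mm diameter, 100 mm high, beyond the row and the pad; origin at the centre of its underside
- tape_roll: paper roll standing on its end, 90 mm diameter, 50 mm high, beyond the row; origin at the centre of its underside
Not all that is in view belongs to the job. What is shaped like the part that bears twin_mid but purple or red is not meant.

How it is judged:
On the way, in this order (a step that is already met when the one before it is completed fails the run):
1. the two-well block is clear of the row (at least 8 mm between it and the row) on the pad's side, the selector not yet turned (y of twin_mid in the frame of row_mat below -0.1 m and value of joint selector below 0.25 rad), for 0.1 s.
2. the block lies on the pad inside its outline, the selector not yet turned (x of twin_mid in the frame of pad_mid between -0.017 and 0.017 m and y of twin_mid in the frame of pad_mid between -0.017 and 0.017 m and angle between the y axis of twin_mid and the y axis of pad_mid, either way round below 0.38 rad and value of joint selector below 0.25 rad), for 0.2 s.
At the end, for the whole second after the job is handed in: The two-well block lies flat on the pad (centre within 17 mm of the pad's centre along both pad axes, lengthwise within 0.38 rad), the selector rests at its third click (1.257 rad, within 0.15), and the other four blocks are within 12 mm of where they were (x of twin_mid in the frame of pad_mid between -0.017 and 0.017 m and y of twin_mid in the frame of pad_mid between -0.017 and 0.017 m and angle between the y axis of twin_mid and the y axis of pad_mid, either way round below 0.38 rad and angle between twin_mid's own z axis and vertical below 0.1 rad and height (world z) of twin_mid below 0.024 m and value of joint selector between 1.11 and 1.41 rad and distance of each of block_three, block_eight, block_ten, block_five from where it was at the start of the episode below 0.012 m); the robot touches nothing.
It fails at once if one of the other four blocks has been shifted by more than 12 mm (distance of any of block_three, block_eight, block_ten, block_five from where it was at the start of the episode above 0.012 m).
It fails at once if the two-well block has been lifted by more than 8 mm or tipped by more than 0.2 rad (height (world z) of twin_mid above 0.026 m or angle between twin_mid's own z axis and vertical above 0.2 rad).
It fails at once if a bottle, the beaker or the paper roll has been knocked over or shifted by more than 30 mm (distance of any of reagent, wash_bottle, beaker, tape_roll from where it was at the start of the episode above 0.03 m).
It also fails if it takes over 64 s, if anything falls off the work surface, if the arm or the gripper's body presses on something with over 40 N, if the wrist force passes 120 N, or if a joint passes its speed limit or range.

ROBOT

A 6-joint arm with a two-finger parallel gripper is mounted at the origin on the work surface. World frame = base frame: x ahead of the robot, y to its left, z up, the work surface at z = 0. Lengths are in m, angles in rad, forces in N, time in s.
With the tool pointing down it reaches from about 0.35 to 0.975 m from the base axis. Payload 4.9 kg.
Tool frame: the origin (TCP) lies at the very end of the fingers, on their centre line; the grasp point (between the pads) lies ctrl.grip_point_offset behind it (ctrl.grip_point_offset is the distance from the TCP to the grasp point, in m); z points along the fingers, y is the direction in which the jaws open and shut (so a half turn about z gives the same grasp; the last joint's range is limited). The gripper opens to 85 mm and grips with 20 to 120 N. Pads are 22 mm wide; open, the fingers measure 114 mm over their backs; the gripper's body (76 mm by 85 mm) begins 54 mm behind the grasp point. The pads swing forward as they close: fully open they stand 13 mm farther back than shut.
Start: joints at [-1.445, 0.053, 1.613, -0, 1.476, -0.119], TCP at [0.151, -0.606, 0.231] pointing down, gripper open.
Joint ranges: [-3.01, 3.01], [-1.01, 2.22], [0.06, 2.58], [-1.02, 4.17], [0.09, 2.62], [-3.14, 3.14]. Speed limits (rad/s): [2.57, 2.57, 3.14, 3.14, 3.14, 3.14].

INTERFACE

Orientations are given as a rotation vector (axis times angle).
In Python, from station import ctrl gives the robot as it stands. The module is installed in compiled form; this text tells all that it offers.
- The arm moves only by the shell command python3 -m creep 'ROWS' [FORCE]. ROWS is JSON, a list of rows, each a list of 5 numbers: the closure in counts, from 0 (fully open) to 255 (shut), then the shift along the tool's x, y, z in mm, then the turn about the tool's z in rad. A call has 1 to 12 rows; each row is the pose to reach, as a shift and turn from the pose commanded when the call began, along the tool's axes at that moment; what a row does not reach only later rows make up. A row lasts 1/12 s, in which the tool goes at most 41.7 mm and 7.16 degrees, less where a joint would pass 70% of its speed; a pose out of reach is approached as far as the arm can. A call with a gripper value outside its range is refused whole. The fingers move at their own pace and stop on an object; FORCE is the grip in N (left out, the last holds). Time passes only in rows, so rows that repeat a pose let the fingers close. It gives the time, the measured TCP pose, the force and the opening at its end, in the units of the state.
- ctrl.get_obs(): the state, without advancing time (a new reading comes with each control period).
- ctrl.get_image(name): name is "side" or "top"; returns the picture (400x640x3 uint8, red, green, blue); there is no depth.
- ctrl.calibration(name): a dict with "fx", "fy", "cx", "cy" (pixels), "R" (3x3) and "t" (3): a world point X has camera coordinates R X + t. Camera axes: x right, y down, z forward; pixel columns grow to the right and rows downward; lengths in m; the calibration is good to about 2 mm. A picture is of the moment at which its call begins. calibration takes no time and is no camera call.
- ctrl.finish_job(): hands the job in, once; it reports no verdict.
Trained networks look in the newest picture that a camera, given by its name, has taken for a name from the list of things; names that differ only in an ending like _2 or _b are one class to them, and where a whole thing is asked for, a point or a joint stands for the part that bears it (a point fixed in the world has none). Each returns a list of dicts, best first, with "conf" (0 to 1); they miss things now and then, are a little off and sometimes report something else, mostly with a low value. They report only what shows in the picture. A call takes as long as a camera call. They do not tell look-alikes from the thing itself.
- ctrl.boxes_of(camera, label): "rect" ([left, top, width, height] in pixels, round what is visible of it).
- ctrl.outline_of(camera, label): "mask" (400x640 bool, what is visible of it) and "rect" ([left, top, width, height] in pixels, round what is visible of it).
The state is a dict: "t": time; "q": joint angles; "dq": joint speeds; "effort": joint torques, N m; "tool_pos": TCP position; "tool_rot": TCP orientation; "contact_force": force on the tool from outside, world axes, zero at the start; "wrist_torque": the same for the moment, N m; "opening": finger opening in m.
Only numpy, scipy, OpenCV 4.12 (cv2) and the standard library are available. Lean on these libraries where they do the work, as an engineer would, in place of code of your own. Each camera call takes 0.05 s, during which the arm holds its last target. There are 200 camera calls.

## Working session

There is one attempt and no reset: what is moved stays moved. The work goes in short steps, Python scripts to look and compute and a shell command to move; the robot and the scene stay as the last step left them, time stands still between calls to the robot, and variables do not carry over. Pictures are saved under pics/ and viewed, about 8 in all and at most 12, crops included, and the job is handed in when it is done.

```bash
mkdir -p pics; cat > h.py <<'E'
import numpy as np, cv2
from station import ctrl
from scipy.spatial.transform import Rotation as Ro
def ray(cam,u,v,z):
    c=ctrl.calibration(cam);R=np.array(c["R"]);t=np.array(c["t"])
    d=R.T@np.array([(u-c["cx"])/c["fx"],(v-c["cy"])/c["fy"],1]);o=-R.T@t
    return o+d*(z-o[2])/d[2]
def proj(cam,X):
    c=ctrl.calibration(cam);p=np.array(c["R"])@np.array(X)+np.array(c["t"])
    return np.array([c["fx"]*p[0]/p[2]+c["cx"],c["fy"]*p[1]/p[2]+c["cy"]])
def save(cam,name,crop=None,s=1):
    im=ctrl.get_image(cam)[:,:,::-1]
    if crop: x,y,w,h=crop; im=im[y:y+h,x:x+w]
    cv2.imwrite("pics/"+name,cv2.resize(np.ascontiguousarray(im),None,fx=s,fy=s,interpolation=cv2.INTER_CUBIC))
E
python3 - <<'E'
from h import *
np.set_printoptions(precision=3,suppress=True)
save("top","top0.png");save("side","side0.png")
for c in("top","side"):
    k=ctrl.calibration(c);print(c,k["fx"],-np.array(k["R"]).T@np.array(k["t"]))
for l in["twin_mid","block_three","block_eight","block_ten","block_five","row_mat","pad_mid","selector_grip","reagent","wash_bottle","beaker","tape_roll"]:
    for d in ctrl.outline_of("top",l)[:3]:
        r=cv2.minAreaRect(cv2.findNonZero(d["mask"].astype(np.uint8)))
        z={"selector_grip":.08}.get(l,.036 if "block" in l or "twin" in l else 0)
        print(l,round(d["conf"],2),np.round(r[0]),np.round(r[1]),round(r[2]),ray("top",*r[0],z))
print(ctrl.grip_point_offset,ctrl.get_obs())
E
```

```text
top 490.03461939966934 [0.386 0.055 1.332]
side 444.18480710471516 [0.503 0.835 0.869]
twin_mid 0.95 [209. 263.] [19. 38.] 79 [0.389 0.365 0.036]
twin_mid 0.7 [266. 231.] [35. 17.] 5 [0.468 0.214 0.036]
twin_mid 0.69 [256. 304.] [19. 36.] 90 [0.278 0.241 0.036]
block_three 0.91 [268. 197.] [18. 35.] 90 [0.559 0.207 0.036]
block_eight 0.6 [267. 214.] [35. 17.] 4 [0.514 0.21  0.036]
block_eight 0.19 [268. 215.] [43. 95.] 4 [0.51  0.208 0.036]
block_ten 0.8 [265. 249.] [36. 19.] 2 [0.422 0.217 0.036]
block_five 0.72 [270. 180.] [35. 17.] 4 [0.606 0.201 0.036]
block_five 0.5 [267. 214.] [35. 17.] 4 [0.514 0.21  0.036]
row_mat 0.84 [269. 216.] [43. 95.] 5 [0.513 0.211 0.   ]
pad_mid 0.62 [356. 191.] [45. 28.] 6 [ 0.576 -0.03   0.   ]
selector_grip 0.65 [433. 202.] [17. 18.] 45 [ 0.53  -0.221  0.08 ]
reagent 0.68 [402. 152.] [17. 17.] 90 [ 0.68  -0.161  0.   ]
reagent 0.59 [324. 120.] [35. 28.] 90 [0.779 0.054 0.   ]
wash_bottle 0.81 [382. 112.] [32. 36.] 49 [ 0.797 -0.107  0.   ]
beaker 0.72 [324. 118.] [35. 28.] 90 [0.782 0.054 0.   ]
beaker 0.47 [270. 180.] [36. 17.] 2 [0.612 0.206 0.   ]
tape_roll 0.65 [276. 126.] [35. 33.] 90 [0.765 0.187 0.   ]
0.0187 {'t': 0.7, 'q': array([-1.445,  0.053,  1.613,  0.   ,  1.476, -0.119]), 'dq': array([-0.002,  0.001, -0.001,  0.   ,  0.001,  0.001]), 'effort': array([  0.001, -39.355, -37.037,  -0.   ,   0.   ,   0.   ]), 'tool_pos': array([ 0.151, -0.606,  0.231]), 'tool_rot': array([3.118, 0.383, 0.   ]), 'contact_force': array([-0.07 , -0.279,  0.248]), 'wrist_torque': array([ 0.065, -0.022,  0.022]), 'opening': 0.08563699032074011}
```

View pics/top0.png

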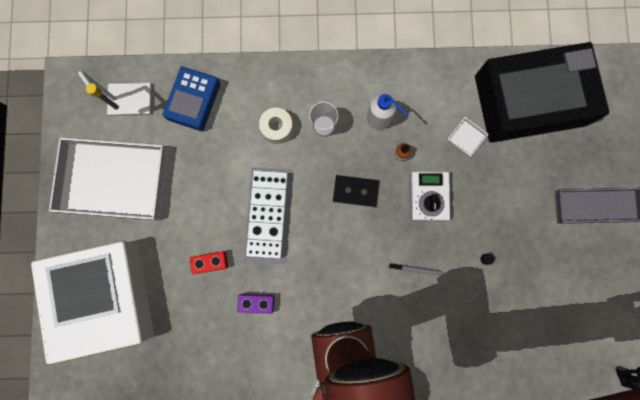

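View pics/side0.png

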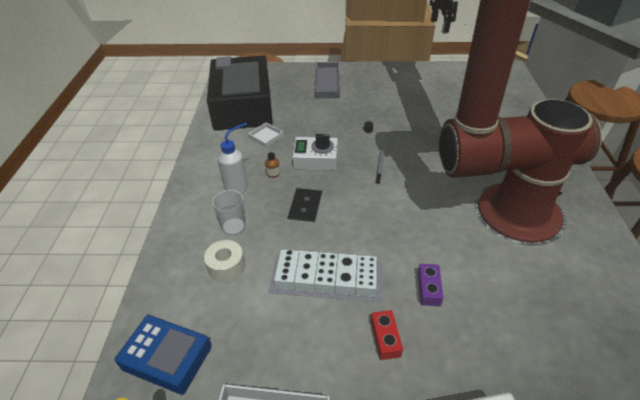

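```bash
python3 - <<'E'
from h import *
np.set_printoptions(precision=4,suppress=True)
a=ctrl.get_image("top")[:,:,::-1];b=ctrl.get_image("side")[:,:,::-1]
f=lambda i,x,y,w,h:cv2.resize(np.ascontiguousarray(i[y:y+h,x:x+w]),(400,300),interpolation=cv2.INTER_CUBIC)
cv2.imwrite("pics/c1.png",np.vstack([np.hstack([f(a,210,160,133,100),f(a,330,150,133,100)]),np.hstack([f(b,265,220,133,100),f(b,270,120,133,100)])]))
for l in["twin_mid","block_three","block_eight","block_ten","block_five","pad_mid","selector_grip","row_mat"]:
    for c in("top","side"):
        for d in ctrl.outline_of(c,l)[:3]:
            cn=max(cv2.findContours(d["mask"].astype(np.uint8),0,1)[0],key=cv2.contourArea)[:,0].astype(float)
            z=.036 if ("block" in l or "twin" in l) and c=="top" else 0.08 if "sel" in l else 0
            P=np.array([ray(c,u,v,z)[:2] for u,v in cn])
            r=cv2.minAreaRect((P*1000).astype(np.float32))
            print(l,c,round(d["conf"],2),np.round(cn.mean(0)),"ctr mm",np.round(r[0],1),np.round(r[1],1),round(r[2],1))
E
```

```text
twin_mid top 0.98 [256. 304.] ctr mm [278.7 241.8] [95.1 50.3] 86.5
twin_mid top 0.94 [209. 262.] ctr mm [388.8 365.3] [49.9 99.2] 10.8
twin_mid top 0.75 [266. 231.] ctr mm [468.2 215.4] [91.7 45.9] 85.0
twin_mid side 0.83 [346. 274.] ctr mm [469.4 206.9] [115.2  48.2] 85.9
twin_mid side 0.68 [429. 285.] ctr mm [275.6 234. ] [118.1  54.1] 85.6
twin_mid side 0.66 [386. 335.] ctr mm [386.9 362. ] [ 55.7 110.3] 8.5
block_three top 0.58 [269. 197.] ctr mm [559.7 206.1] [94.3 46.1] 85.1
block_three side 0.96 [305. 271.] ctr mm [565.3 195.9] [119.5  48.8] 85.0
block_three side 0.69 [304. 205.] ctr mm [578.  -25.8] [122.7  79.7] 81.6
block_eight top 0.85 [267. 214.] ctr mm [513.9 210.2] [94.6 45.6] 84.4
block_eight top 0.72 [324. 119.] ctr mm [770.1  54.2] [76.3 95.1] 88.7
block_eight side 0.59 [326. 273.] ctr mm [516.6 201.7] [116.6  46.1] 85.4
block_ten top 0.76 [265. 249.] ctr mm [422.6 218.2] [94.7 46.3] 84.3
block_ten top 0.54 [432. 203.] ctr mm [ 535.  -228.3] [42.9 45.6] 88.8
block_ten side 0.96 [365. 276.] ctr mm [424.  210.4] [121.7  49. ] 86.0
block_ten side 0.66 [229. 212.] ctr m
[... 257 characters left out ...]
e side 0.51 [345. 274.] ctr mm [470.2 204.9] [119.8  50.1] 85.9
pad_mid top 0.64 [357. 191.] ctr mm [575.5 -30.4] [126.5  78.4] 80.4
pad_mid top 0.57 [270. 180.] ctr mm [610.6 206.5] [97.7 49.7] 84.9
pad_mid side 0.62 [304. 205.] ctr mm [577.8 -25. ] [125.1  76.3] 82.0
selector_grip top 0.67 [432. 203.] ctr mm [ 527.8 -218.4] [42.4 43. ] 23.8
selector_grip top 0.42 [403. 152.] ctr mm [ 662.7 -148.3] [40.5 48.9] 43.7
selector_grip side 0.46 [322. 141.] ctr mm [ 530.2 -206.3] [40.5 68. ] 1.5
row_mat top 0.72 [269. 215.] ctr mm [514.5 211.8] [115.4 260.7] 84.8
row_mat top 0.67 [276. 126.] ctr mm [763.7 187.2] [92.4 97.7] 89.2
row_mat side 0.74 [326. 287.] ctr mm [516.4 216.8] [113.5 260.1] 84.7
```

View pics/c1.png

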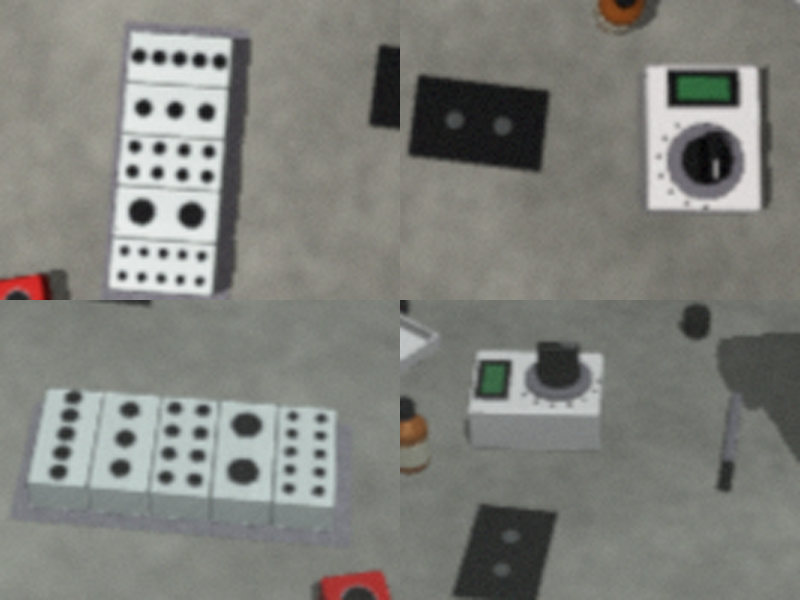

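The aluminium two-well block is at top (266,231) and side (346,274), second from the near end of the row. The red block (209,263) and the purple one (256,304) are decoys. The pad is at about (0.577,-0.028) and the knob at about (0.53,-0.22).

```bash
cat >> h.py <<'E'
def shift(p,head=None,q=None):
    o=ctrl.get_obs();R=Ro.from_rotvec(o["tool_rot"]).as_matrix()
    h=np.degrees(np.arctan2(R[1,0],R[0,0]))
    s=R.T@(np.array(p)-o["tool_pos"])*1000
    print("t",round(o["t"],2),"pos",np.round(o["tool_pos"],4),"head",round(h,2),"F",np.round(o["contact_force"],1),"open",round(o["opening"],4))
    print("shift",np.round(s,1),"turn",None if head is None else round(np.radians(h-head),4))
E
python3 -c "
from h import *
shift([.5,-.2,.25],85)"
```

```text
t 1.6 pos [ 0.1515 -0.6063  0.2313] head 14.03 F [-0.9  0.   0.2] open 0.0856
shift [ 436.6 -309.7  -18.7] turn -1.2387
```

```bash
python3 -m creep '[[255,437,-310,-19,-1.239],[255,437,-310,-19,-1.239],[255,437,-310,-19,-1.239],[255,437,-310,-19,-1.239],[255,437,-310,-19,-1.239],[255,437,-310,-19,-1.239],[255,437,-310,-19,-1.239],[255,437,-310,-19,-1.239],[255,437,-310,-19,-1.239],[255,437,-310,-19,-1.239],[255,437,-310,-19,-1.239],[255,437,-310,-19,-1.239]]' 40; python3 -c "
from h import *
shift([.4752,.290,.15],85)"
```

```text
t: 2.6
tool_pos: [0.4778, -0.2253, 0.2495]
tool_rot: [2.315, 2.122, 0.0]
contact_force: [-0.0, 0.3, -0.6]
opening: -0.0001
t 2.6 pos [ 0.4778 -0.2253  0.2495] head 85.03 F [-0.   0.3 -0.6] open -0.0001
shift [513.1 -47.4  99.2] turn 0.0005
```

```bash
python3 -m creep '[[255,0,0,0,0],[255,0,0,0,0]]'; python3 -c "
from h import *
shift([.4752,.290,.15],85)"
```

```text
t: 2.77
tool_pos: [0.4779, -0.2253, 0.2492]
tool_rot: [2.311, 2.128, -0.0]
contact_force: [-0.9, -0.4, -0.0]
opening: -0.0
t 2.77 pos [ 0.4779 -0.2253  0.2492] head 85.27 F [-0.9 -0.4 -0. ] open -0.0
shift [513.4 -45.2  99. ] turn 0.0047
```

```bash
python3 -m creep '[[255,513,-45,99,0],[255,513,-45,99,0],[255,513,-45,99,0],[255,513,-45,99,0],[255,513,-45,99,0],[255,513,-45,99,0],[255,513,-45,99,0],[255,513,-45,99,0],[255,513,-45,99,0],[255,513,-45,99,0],[255,513,-45,99,0],[255,513,-45,99,0]]'; python3 -m creep '[[255,0,0,0,0],[255,0,0,0,0]]'; python3 -c "
from h import *
shift([.4752,.290,.08],85)
save('top','t2.png',(210,140,133,120),4)
save('side','s2.png',(240,180,200,150),4)"
```

```text
t: 3.77
tool_pos: [0.4768, 0.2645, 0.1544]
tool_rot: [2.317, 2.12, 0.001]
contact_force: [0.6, -0.9, 0.2]
opening: 0.0001
t: 3.93
tool_pos: [0.4762, 0.2642, 0.1537]
tool_rot: [-2.314, -2.125, 0.003]
contact_force: [0.5, -0.4, 0.4]
opening: -0.0005
t 3.93 pos [0.4762 0.2642 0.1537] head 85.12 F [ 0.5 -0.4  0.4] open -0.0005
shift [25.7 -3.1 73.7] turn 0.0021
```

```bash
python3 -m creep '[[255,26,-3,0,0],[255,26,-3,40,0],[255,26,-3,74,0],[255,26,-3,104,0],[255,26,-3,104,0],[255,26,-3,104,0]]'; python3 -c "
from h import *
shift([.4752,.290,.010],85)
save('top','t3.png',(210,140,133,120),4)
save('side','s3.png',(265,210,133,100),6)"
```

```text
t: 4.53
tool_pos: [0.4752, 0.2879, 0.0495]
tool_rot: [-2.318, -2.119, 0.006]
contact_force: [-0.4, -0.0, -0.5]
opening: -0.0
t 4.53 pos [0.4752 0.2879 0.0495] head 84.87 F [-0.4 -0.  -0.5] open -0.0
shift [ 2.1 -0.1 39.5] turn -0.0023
```

View pics/s3.png

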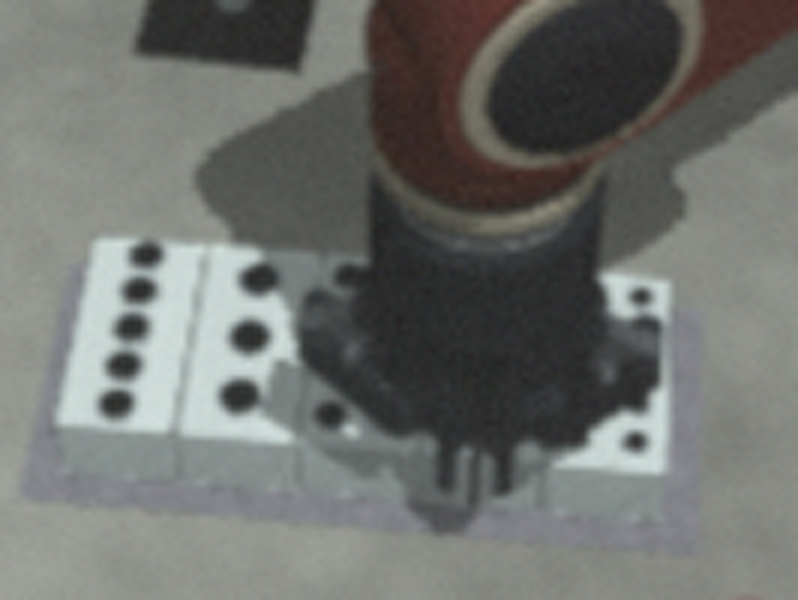

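Fingers are centred behind the two-well block. I'll lower and push.

```bash
python3 -m creep '[[255,0,0,37,0],[255,0,0,37,0],[255,0,0,37,0],[255,-6,0,37,0],[255,-12,0,37,0],[255,-16,0,37,0],[255,-20,0,37,0],[255,-25,0,37,0],[255,-30,0,37,0],[255,-35,0,37,0],[255,-40,0,37,0],[255,-45,0,37,0]]'; python3 -c "
from h import *
shift([.4752,.290,.012],85)"
```

```text
t: 5.63
tool_pos: [0.4737, 0.2466, 0.016]
tool_rot: [-2.316, -2.122, -0.009]
contact_force: [0.7, 5.8, 4.8]
opening: -0.0002
t 5.63 pos [0.4737 0.2466 0.016 ] head 84.99 F [0.7 5.8 4.8] open -0.0002
shift [43.3 -2.3  4.2] turn -0.0002
```

```bash
python3 -m creep '[[255,-7,-1,0,0],[255,-14,-2,0,0],[255,-21,-2,0,0],[255,-28,-2,0,0],[255,-35,-2,0,0],[255,-42,-2,0,0],[255,-42,-2,0,0]]'; python3 -c "
from h import *
shift([.4752,.290,.012],85)
save('top','t4.png',(210,140,160,120),5);save('side','s4.png',(240,180,160,120),5)"
```

```text
t: 6.22
tool_pos: [0.4675, 0.2033, 0.0152]
tool_rot: [2.316, 2.121, 0.005]
contact_force: [0.5, 1.0, 1.5]
opening: -0.0002
t 6.22 pos [0.4675 0.2033 0.0152] head 84.97 F [0.5 1.  1.5] open -0.0002
shift [87.   0.   3.3] turn -0.0005
```

View pics/s4.png

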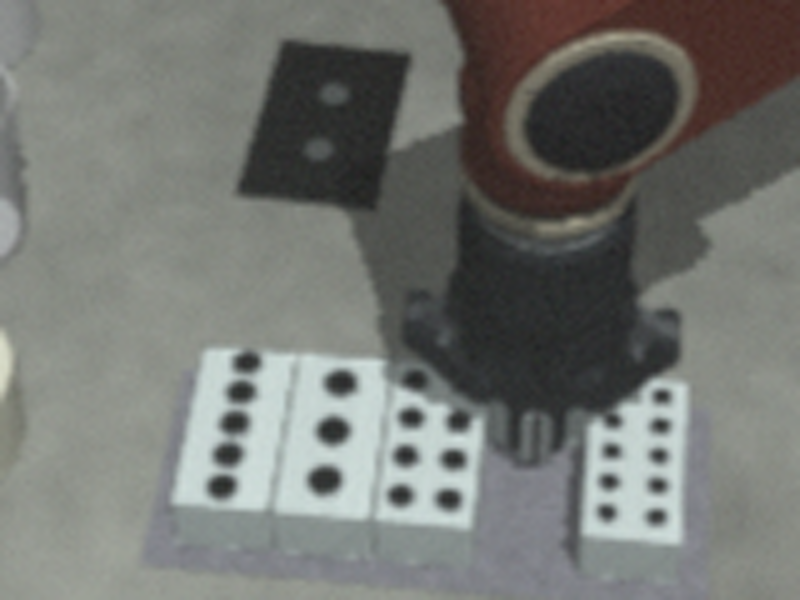

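```bash
python3 -m creep '[[255,-7,0,0,0],[255,-14,0,0,0],[255,-21,0,0,0],[255,-28,0,0,0],[255,-35,0,0,0],[255,-42,0,0,0],[255,-49,0,0,0],[255,-56,0,0,0],[255,-62,0,0,0],[255,-62,0,0,0],[255,-62,0,0,0]]'; python3 -m creep '[[255,15,0,-20,0],[255,15,0,-90,0],[255,15,0,-130,0],[255,15,0,-130,0],[255,15,0,-130,0],[0,15,0,-130,0],[0,15,0,-130,0]]'; python3 - <<'E'
from h import *
shift([.4752,.290,.012],85)
save('top','t5.png',(210,140,160,120),5);save('side','s5.png',(240,180,160,120),5)
for l in["twin_mid","block_eight","block_ten","block_three"]:
    for c in("top","side"):
        for d in ctrl.outline_of(c,l)[:3]:
            cn=max(cv2.findContours(d["mask"].astype(np.uint8),0,1)[0],key=cv2.contourArea)[:,0].astype(float)
            P=np.array([ray(c,u,v,.036 if c=="top" else 0)[:2] for u,v in cn])
            r=cv2.minAreaRect((P*1000).astype(np.float32))
            print(l,c,round(d["conf"],2),np.round(cn.mean(0)),np.round(r[0],1),np.round(r[1],1),round(r[2],1))
E
```

```text
t: 7.23
tool_pos: [0.4601, 0.1409, 0.0131]
tool_rot: [2.316, 2.122, -0.003]
contact_force: [-0.2, -0.5, 0.9]
opening: 0.0
t: 7.82
tool_pos: [0.4611, 0.1564, 0.1421]
tool_rot: [-2.315, -2.122, 0.004]
contact_force: [0.5, -0.2, -1.2]
opening: 0.0233
t 7.82 pos [0.4611 0.1564 0.1421] head 85.02 F [ 0.5 -0.2 -1.2] open 0.0233
shift [134.5   2.8 129.9] turn 0.0004
twin_mid top 0.83 [246. 305.] [280.9 262.2] [52.7 48.6] 88.8
twin_mid top 0.67 [320. 236.] [453.7  72.7] [71.4 50.1] 88.7
twin_mid top 0.57 [209. 263.] [388.3 365.4] [47.4 97.1] 8.3
twin_mid side 0.96 [386. 335.] [388.1 362.1] [ 53.4 109.7] 8.5
twin_mid side 0.95 [349. 231.] [456.9  68.5] [121.7  46.5] 87.5
twin_mid side 0.67 [429. 285.] [275.3 235.1] [116.4  53.6] 86.1
block_eight side 0.56 [325. 273.] [516.1 202.6] [120.7  52.9] 86.8
block_ten top 0.73 [266. 251.] [415.8 214.6] [47.7 36.7] 88.8
block_ten side 0.95 [366. 276.] [420.  209.8] [117.1  45.6] 84.9
block_ten side 0.65 [322. 141.] [ 532.6 -309.4] [45.3 79.9] 1.5
block_three top 0.87 [266. 195.] [563.3 208. ] [90.7 40.4] 88.7
block_three side 0.89 [305. 271.] [566.  197.3] [117.5  47.6] 87.0
```

View pics/s5.png

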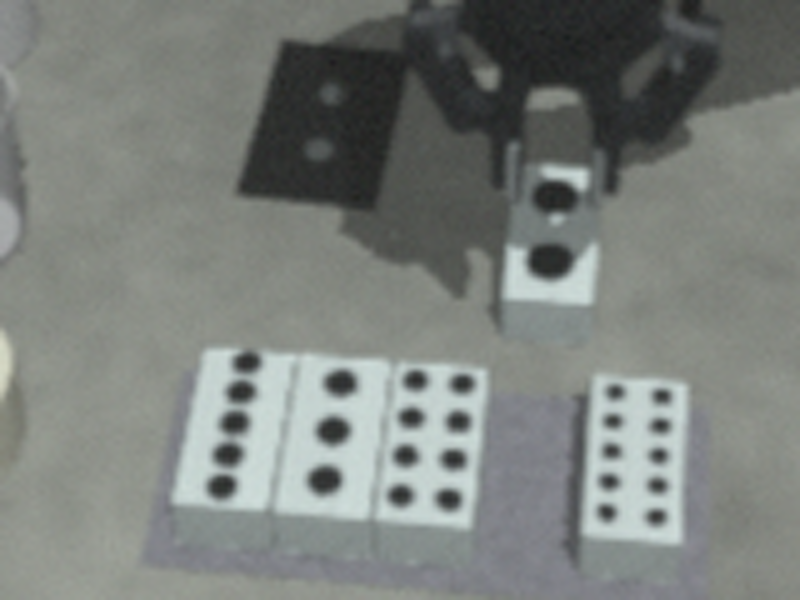

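```bash
python3 -c "
from h import *
shift([.4556,.079,.06],86)"
```

```text
t 8.32 pos [0.4621 0.1567 0.1433] head 85.01 F [-0.2 -0.2 -0. ] open 0.0852
shift [-78.    0.3  83.3] turn -0.0172
```

```bash
python3 -m creep '[[0,-40,0,0,-0.017],[0,-78,0,0,-0.017],[0,-78,0,40,-0.017],[0,-78,0,80,-0.017],[0,-78,0,100,-0.017],[0,-78,0,100,-0.017],[0,-78,0,100,-0.017]]'; python3 -c "
from h import *
shift([.4556,.079,.007],86)
save('side','s6.png',(265,170,133,100),6)"
```

```text
t: 8.9
tool_pos: [0.4545, 0.079, 0.0428]
tool_rot: [-2.297, -2.141, 0.003]
contact_force: [-0.4, 0.1, 0.6]
opening: 0.0855
t 8.9 pos [0.4545 0.079  0.0428] head 85.98 F [-0.4  0.1  0.6] open 0.0855
shift [ 0.1  1.2 35.8] turn -0.0003
```

View pics/s6.png

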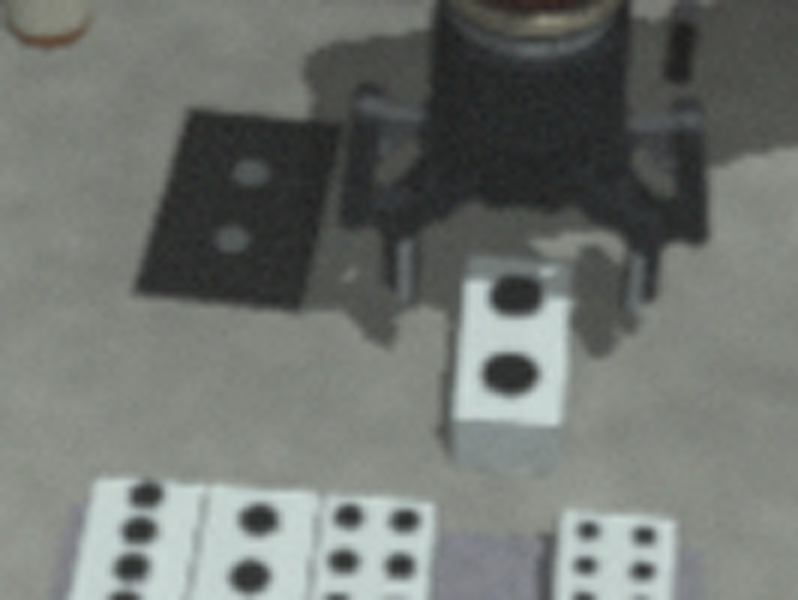

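The open jaws straddle the block about evenly. I'll lower and grip it lightly.

```bash
python3 -m creep '[[0,0,1,18,0],[0,0,1,35,0],[0,0,1,35,0],[0,0,1,35,0],[120,0,1,35,0],[140,0,1,35,0],[160,0,1,35,0],[160,0,1,35,0],[160,0,1,35,0],[160,0,1,35,0],[160,0,1,35,0],[160,0,1,35,0]]' 30; python3 -c "
from h import *
shift([.577,-.028,.009],82)"
```

```text
t: 9.95
tool_pos: [0.4573, 0.0791, 0.01]
tool_rot: [2.297, 2.142, 0.002]
contact_force: [-1.6, -0.5, 7.0]
opening: 0.0456
t 9.95 pos [0.4573 0.0791 0.01  ] head 85.99 F [-1.6 -0.5  7. ] open 0.0456
shift [-98.5 126.9   1.2] turn 0.0697
```

```bash
python3 -m creep '[[160,-9,12,0,0.01],[160,-18,23,0,0.02],[160,-27,35,0,0.03],[160,-36,46,0,0.04],[160,-45,58,0,0.05],[160,-54,69,0,0.06],[160,-63,81,0,0.07],[160,-72,92,0,0.08],[160,-81,104,0,0.08],[160,-90,115,0,0.08],[160,-98,127,0,0.08],[160,-98,127,0,0.08]]'; python3 -m creep '[[160,0,0,0,0],[160,0,0,0,0]]'; python3 - <<'E'
from h import *
shift([.577,-.028,.009],82)
save('side','s7.png',(250,130,133,100),6)
for c in("top","side"):
    for d in ctrl.outline_of(c,"twin_mid")[:3]:
        cn=max(cv2.findContours(d["mask"].astype(np.uint8),0,1)[0],key=cv2.contourArea)[:,0].astype(float)
        P=np.array([ray(c,u,v,.036 if c=="top" else 0)[:2] for u,v in cn])
        r=cv2.minAreaRect((P*1000).astype(np.float32))
        print(c,round(d["conf"],2),np.round(cn.mean(0)),np.round(r[0],1),np.round(r[1],1),round(r[2],1))
E
```

```text
t: 10.95
tool_pos: [0.5788, -0.0289, 0.01]
tool_rot: [2.38, 2.046, 0.004]
contact_force: [4.2, -3.3, 9.0]
opening: 0.0453
t: 11.12
tool_pos: [0.5781, -0.0284, 0.0101]
tool_rot: [2.378, 2.046, 0.004]
contact_force: [4.4, -3.1, 5.1]
opening: 0.0455
t 11.12 pos [ 0.5781 -0.0284  0.0101] head 81.4 F [ 4.4 -3.1  5.1] open 0.0455
shift [ 0.2 -1.2  1.1] turn -0.0104
top 0.83 [246. 305.] [280.9 262.2] [52.7 48.6] 88.8
top 0.67 [320. 236.] [453.7  72.7] [71.4 50.1] 88.7
top 0.57 [209. 263.] [388.3 365.4] [47.4 97.1] 8.3
side 0.85 [386. 335.] [387.5 362.4] [ 56.9 112.4] 11.2
side 0.84 [302. 202.] [583.8 -40.2] [126.1  50.1] 89.9
side 0.66 [429. 285.] [276.1 235.2] [120.6  57. ] 87.0
```

View pics/s7.png

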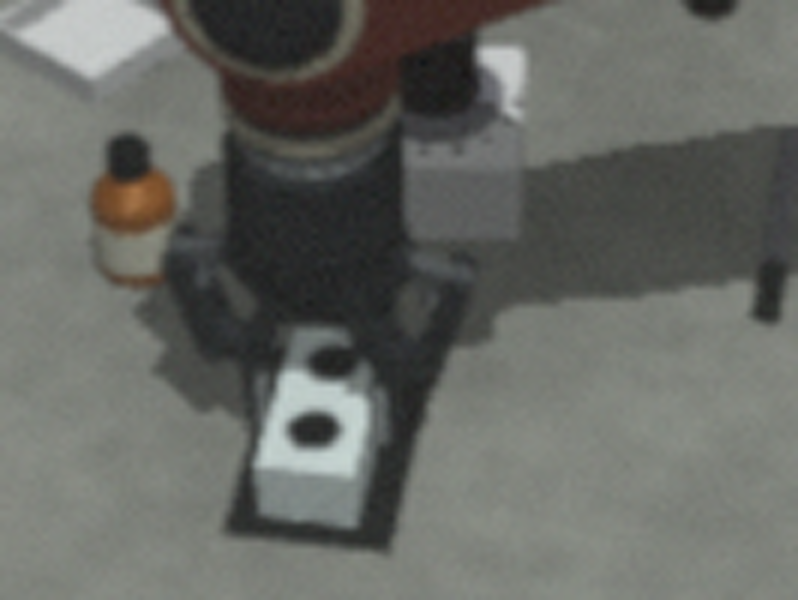

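The block lies well inside the pad outline, with margins of about 11–15 mm. I'll release, rise, and look at the knob.

```bash
python3 -m creep '[[60,0,0,0,0],[0,0,0,0,0],[0,0,0,0,0],[0,0,0,0,0],[0,0,0,-20,0],[0,0,0,-60,0],[0,0,0,-100,0],[0,0,0,-140,0],[0,60,0,-180,0],[0,100,0,-180,0],[0,140,0,-180,0],[0,180,0,-180,0]]'; python3 - <<'E'
from h import *
shift([.53,-.22,.2])
a=ctrl.get_image("top")[:,:,::-1];b=ctrl.get_image("side")[:,:,::-1]
f=lambda i,x,y,w,h:cv2.resize(np.ascontiguousarray(i[y:y+h,x:x+w]),(400,400),interpolation=cv2.INTER_CUBIC)
cv2.imwrite("pics/k.png",np.hstack([f(a,407,172,50,50),f(b,292,120,50,50)]))
for c in("top","side"):
    for d in ctrl.outline_of(c,"twin_mid")[:3]:
        cn=max(cv2.findContours(d["mask"].astype(np.uint8),0,1)[0],key=cv2.contourArea)[:,0].astype(float)
        P=np.array([ray(c,u,v,.036 if c=="top" else 0)[:2] for u,v in cn])
        r=cv2.minAreaRect((P*1000).astype(np.float32))
        print(c,round(d["conf"],2),np.round(cn.mean(0)),np.round(r[0],1),np.round(r[1],1),round(r[2],1))
E
```

```text
t: 12.27
tool_pos: [0.6003, 0.1303, 0.1897]
tool_rot: [2.382, 2.047, 0.003]
contact_force: [1.3, 0.0, -0.1]
opening: 0.0854
t 12.27 pos [0.6003 0.1303 0.1897] head 81.35 F [ 1.3  0.  -0.1] open 0.0854
shift [-356.9  -16.8  -10.7] turn None
top 0.88 [209. 262.] [389.7 364.2] [ 48.5 100.3] 6.2
top 0.81 [252. 303.] [280.8 253. ] [72.9 47.1] 85.1
top 0.78 [355. 189.] [574.6 -25.2] [92.2 50.4] 82.3
side 0.88 [304. 200.] [580.  -40.1] [131.9  55.9] 82.9
side 0.66 [386. 335.] [388.  361.7] [ 52.8 109.3] 8.4
```

View pics/k.png

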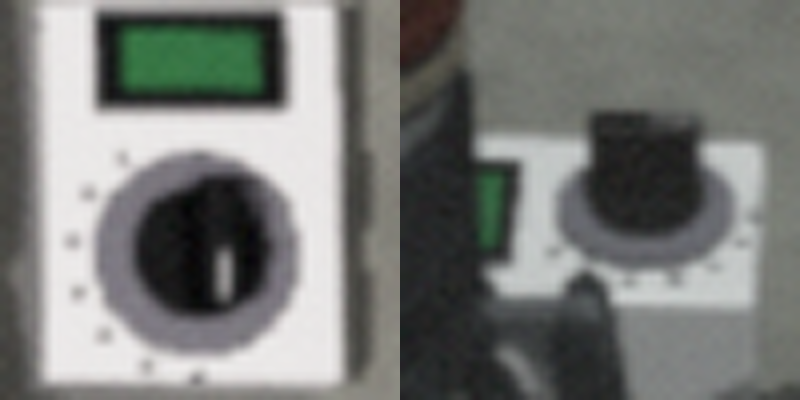

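```bash
python3 - <<'E'
from h import *
np.set_printoptions(precision=4,suppress=True)
T=lambda x,y:(407+x/8,172+y/8); S=lambda x,y:(292+(x-400)/8,120+y/8)
for z in(.05,.053,.056):
    c=ray("top",*T(197,252),z);d=ray("top",*T(197,377),z);v=d-c
    cs=ray("side",*S(645,210),z)
    print(z,c,"dot dir",np.degrees(np.arctan2(v[1],v[0])),np.hypot(*v[:2]),"side disc",cs)
c=ray("top",*T(197,252),.053)
for z in(.08,.085,.09,.095,.1):
    u=proj("top",[c[0],c[1],z]);w=proj("side",[c[0],c[1],z])
    print(z,(u-[407,172])*8,(w-[292,120])*8+[400,0])
    a=ray("top",*T(223,245),z);b=ray("top",*T(223,303),z);v=b-a;print("   line dir",np.degrees(np.arctan2(v[1],v[0])),"tip dist",(b-c)[:2], "box corners",ray("top",*T(42,382),.05),ray("top",*T(345,382),.05))
E
```

```text
0.05 [ 0.5307 -0.2242  0.05  ] dot dir 177.2874421167818 0.04126476917251147 side disc [ 0.5288 -0.2194  0.05  ]
0.053 [ 0.5303 -0.2236  0.053 ] dot dir 177.28744211678188 0.04116823426566665 side disc [ 0.5287 -0.2155  0.053 ]
0.056 [ 0.53   -0.2229  0.056 ] dot dir 177.28744211678188 0.041071699358821774 side disc [ 0.5286 -0.2117  0.056 ]
0.08 [214.8675 242.1698] [639.9693 138.22  ]
   line dir 177.24207772001557 tip dist [-0.0197 -0.0017] box corners [ 0.4889 -0.1715  0.05  ] [ 0.4868 -0.2706  0.05  ]
0.085 [218.26   240.3033] [639.7696 127.1996]
   line dir 177.2420777200155 tip dist [-0.0202 -0.0005] box corners [ 0.4889 -0.1715  0.05  ] [ 0.4868 -0.2706  0.05  ]
0.09 [221.6795 238.4219] [639.5689 116.1197]
   line dir 177.2420777200152 tip dist [-0.0207  0.0006] box corners [ 0.4889 -0.1715  0.05  ] [ 0.4868 -0.2706  0.05  ]
0.095 [225.1263 236.5256] [639.3671 104.9801]
   line dir 177.24207772001563 tip dist [-0.0212  0.0017] box corners [ 0.4889 -0.1715  0.05  ] [ 0.4868 -0.2706  0.05  ]
0.1 [228.6006 234.6141] [639.1642  93.7801]
   line dir 177.24207772001535 tip dist [-0.0217  0.0028] box corners [ 0.4889 -0.1715  0.05  ] [ 0.4868 -0.2706  0.05  ]
```

```bash
python3 -m creep '[[0,-357,-16,0,1.472],[0,-357,-16,0,1.472],[0,-357,-16,0,1.472],[0,-357,-16,0,1.472],[0,-357,-16,0,1.472],[0,-357,-16,0,1.472],[0,-357,-16,0,1.472],[0,-357,-16,0,1.472],[0,-357,-16,0,1.472],[0,-357,-16,0,1.472],[0,-357,-16,0,1.472],[0,-357,-16,0,1.472]]'; python3 -m creep '[[0,0,0,0,0],[0,0,0,0,0]]';python3 -c "
from h import *
shift([.530,-.223,.115],-3)"
```

```text
t: 13.47
tool_pos: [0.529, -0.2239, 0.1869]
tool_rot: [-3.139, 0.096, 0.003]
contact_force: [-0.2, 0.1, 0.0]
opening: 0.0851
t: 13.63
tool_pos: [0.5297, -0.2227, 0.1872]
tool_rot: [-3.14, 0.079, 0.002]
contact_force: [-0.3, 0.7, 0.2]
opening: 0.0855
t 13.63 pos [ 0.5297 -0.2227  0.1872] head -2.89 F [-0.3  0.7  0.2] open 0.0855
shift [ 0.4  0.3 72.2] turn 0.0018
```

```bash
python3 -m creep '[[0,0,0,35,0],[0,0,0,70,0],[0,0,0,90,0],[0,0,0,105,0],[0,0,0,115,0],[0,0,0,123,0],[0,0,0,123,0],[0,0,0,123,0]]'; python3 -c "
from h import *
shift([.530,-.223,.064],-3)
save('side','s8.png',(280,110,80,60),8)"
```

```text
t: 14.3
tool_pos: [0.5309, -0.2221, 0.0653]
tool_rot: [3.14, -0.08, 0.001]
contact_force: [0.1, 0.2, 0.4]
opening: 0.0854
t 14.3 pos [ 0.5309 -0.2221  0.0653] head -2.9 F [0.1 0.2 0.4] open 0.0854
shift [-0.9  0.9  1.3] turn 0.0017
```

View pics/s8.png

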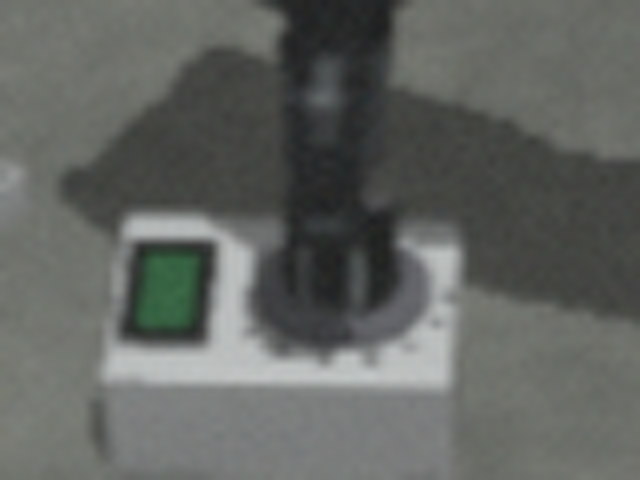

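The jaws straddle the knob bar and are centred on it. I'll close them.

```bash
python3 -m creep '[[150,0,0,0,0],[190,0,0,0,0],[225,0,0,0,0],[225,0,0,0,0],[235,0,0,0,0],[235,0,0,0,0],[235,0,0,0,0],[235,0,0,0,0]]' 40; python3 -c "
from h import *
shift([.530,-.223,.064],-75)"
```

```text
t: 15.02
tool_pos: [0.531, -0.2204, 0.0653]
tool_rot: [-3.138, 0.08, -0.0]
contact_force: [-0.3, 6.1, 4.8]
opening: 0.0135
t 15.02 pos [ 0.531  -0.2204  0.0653] head -2.93 F [-0.3  6.1  4.8] open 0.0135
shift [-0.9  2.6  1.3] turn 1.2579
```

```bash
python3 -m creep '[[235,0,-1,0,0],[235,0,-2,0,0.12],[235,0,-2,0,0.24],[235,0,-2,0,0.36],[235,0,-2,0,0.48],[235,0,-2,0,0.6],[235,0,-2,0,0.72],[235,0,-2,0,0.84],[235,0,-2,0,0.96],[235,0,-2,0,1.08],[235,0,-2,0,1.2],[235,0,-2,0,1.26]]'; python3 -m creep '[[235,0,0,0,0],[235,0,0,0,0],[235,0,0,0,0]]'; python3 -c "
from h import *
shift([.530,-.223,.064],-75)"
```

```text
t: 16.02
tool_pos: [0.5309, -0.2204, 0.0652]
tool_rot: [2.485, -1.921, 0.001]
contact_force: [-0.5, 0.0, 1.6]
opening: 0.0132
t: 16.27
tool_pos: [0.5308, -0.2204, 0.0653]
tool_rot: [2.491, -1.913, 0.001]
contact_force: [-1.3, -1.3, 3.7]
opening: 0.0132
t 16.27 pos [ 0.5308 -0.2204  0.0653] head -75.04 F [-1.3 -1.3  3.7] open 0.0132
shift [2.3 1.5 1.3] turn -0.0007
```

Heading turned exactly 72°. I'll open, rise and check.

```bash
python3 -m creep '[[120,0,0,0,0],[0,0,0,0,0],[0,0,0,0,0],[0,0,0,0,0],[0,0,0,0,0],[0,0,0,-20,0],[0,0,0,-60,0],[0,0,0,-100,0],[0,0,0,-140,0],[0,0,0,-160,0]]'; python3 -c "
from h import *
R=Ro.from_rotvec(ctrl.get_obs()['tool_rot']).as_matrix();print(R.T@np.array([-.15,-.38,.03])*1000)"
```

```text
t: 17.1
tool_pos: [0.5327, -0.2208, 0.2311]
tool_rot: [-2.49, 1.914, -0.013]
contact_force: [0.7, -0.5, 0.8]
opening: 0.0856
[328.86599204 242.42917909 -29.58466499]
```

```bash
python3 -m creep '[[0,329,242,-30,0],[0,329,242,-30,0],[0,329,242,-30,0],[0,329,242,-30,0],[0,329,242,-30,0],[0,329,242,-30,0],[0,329,242,-30,0],[0,329,242,-30,0],[0,329,242,-30,0],[0,329,242,-30,0],[0,329,242,-30,0],[0,329,242,-30,0]]'; python3 - <<'E'
from h import *
shift([.5,-.2,.2])
a=ctrl.get_image("top")[:,:,::-1]
f=lambda i,x,y,w,h:cv2.resize(np.ascontiguousarray(i[y:y+h,x:x+w]),(400,400),interpolation=cv2.INTER_CUBIC)
cv2.imwrite("pics/fin.png",np.hstack([f(a,407,172,50,50),f(a,240,150,150,120)]))
for l in["twin_mid","pad_mid","block_three","block_eight","block_ten","block_five","reagent","wash_bottle","beaker","tape_roll"]:
    for d in ctrl.outline_of("top",l)[:3]:
        cn=max(cv2.findContours(d["mask"].astype(np.uint8),0,1)[0],key=cv2.contourArea)[:,0].astype(float)
        z=.036 if "twin" in l or "block" in l else 0
        P=np.array([ray("top",u,v,z)[:2] for u,v in cn])
        r=cv2.minAreaRect((P*1000).astype(np.float32))
        print(l,round(d["conf"],2),np.round(r[0],1),np.round(r[1],1),round(r[2],1))
E
```

```text
t: 18.1
tool_pos: [0.3802, -0.6014, 0.2541]
tool_rot: [-2.487, 1.918, 0.001]
contact_force: [-0.4, 0.3, -0.5]
opening: 0.0857
t 18.1 pos [ 0.3802 -0.6014  0.2541] head -75.28 F [-0.4  0.3 -0.5] open 0.0857
shift [-357.7 -217.9   54.5] turn None
twin_mid 0.94 [389.  364.7] [48.7 98.5] 6.5
twin_mid 0.9 [280.6 242.5] [92.9 45. ] 84.8
twin_mid 0.59 [573.6 -25.1] [92.4 52.3] 81.0
pad_mid 0.94 [575.5 -29.6] [122.   75.8] 81.5
block_three 0.78 [559.7 206.1] [94.7 46.3] 85.1
block_eight 0.84 [513.5 210. ] [93.9 50.3] 86.6
block_eight 0.49 [771.5  51.9] [94.3 74.9] 22.8
block_ten 0.97 [420.4 218. ] [94.6 47.2] 83.6
block_five 0.63 [606.  201.8] [93.5 46. ] 84.6
reagent 0.64 [ 680.3 -162.7] [44.3 48.3] 87.8
reagent 0.37 [610.5 205.6] [95.9 44.3] 84.9
wash_bottle 0.89 [ 798.9 -106.8] [ 92.4 106.8] 34.1
beaker 0.64 [779.3  54.2] [78.4 94.9] 88.7
tape_roll 0.71 [764.3 187.4] [102.6  90.1] 25.9
tape_roll 0.3 [610.6 204.9] [99.2 49.9] 84.9
tape_roll 0.19 [422.  221.7] [96.9 47.6] 83.6
```

View pics/fin.png

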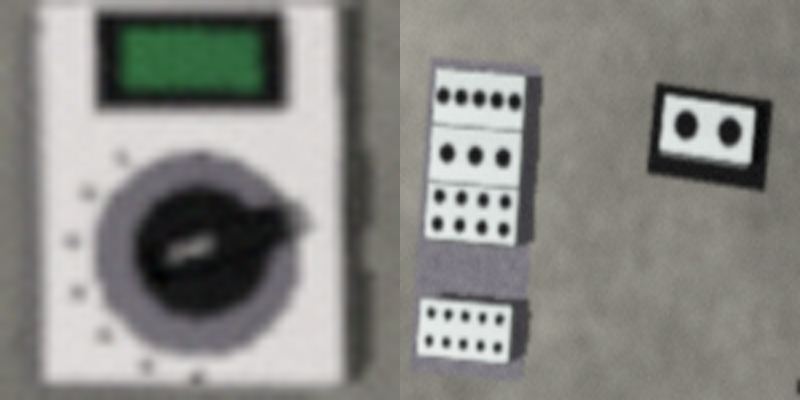

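The pointer is on the fourth dot (three clicks), and the block is about 5 mm from the pad's centre. Handing in.

```bash
python3 -c "
from station import ctrl
print(ctrl.finish_job())"
```

```text
the job is handed in; nothing more can be done
None
```

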